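# Roll the cap strips home in the tube capping jig

## Task

Four cap strips lie loosely in the tube rack of the capping jig. Lay the shut fingertips flat on top of the loose roller like a palm, bear down firmly but without forcing it, and roll it along the rails over all four strips until it rests squarely against both end stops, so that every strip is pressed fully home. Touch only the roller, not the jig or the caps, and leave the other things on the bench standing where they are.

Things in the scene. Friction and masses are not known exactly. Their poses are not given: they have to be found in the camera images.
- jig: Fixed capping jig: aluminium base 222 x 156 mm, white tube rack (96 x 84 mm) between two aluminium rails. On levelling screws, so its height varies: origin 0 to 8 mm above the bench, under the rack's centre; x along the rails towards the end stops (the way to roll), y across, z up. Rails: tops at z = 46 mm, 14 mm wide, at y = +60 and -60 mm, x from -118 to +88 mm. Between them only the loose strips stand higher.
- end_stops (a point): Midway between the faces of the two end stops, at the height of the rail tops, jig x = +68 mm, z = 46 mm. The stops are steel lugs on the rails, 26 mm high, 14 mm wide; two more such lugs stand at the other end, faces at jig x = -98 mm. Against the end stops the roller's axis is at jig x = +50 mm.
- roller: Loose roller lying across both rails at the end away from the stops: diameter 36 mm, length 150 mm, 0.2 to 0.4 kg, black rubber sleeve, bare steel ends of the same diameter. Its top is 18 mm above its origin, which is at the middle of its axis; y along the cylinder, x and z turn as it rolls. It hardly coasts; under a palm that does not slip (friction about 0.6) it travels half as far as the palm.
- strip1 (a joint): First cap strip on the way (jig x = -27 mm): eight grey caps in a row across the rack, 73 x 8 mm. Value: how far pressed in, m; 0 = 3.5 mm proud of the rail tops, 0.0035 = fully home, level with them. Push fit: moves only under 16 N or more and stays where left; the roller's weight is not enough. With 18 to 30 N on it the roller stays on the rails and presses the strips in.
- strip2 (a joint): Second cap strip (jig x = -9 mm), as strip1.
- strip3 (a joint): Third cap strip (jig x = +9 mm), as strip1.
- strip4 (a joint): Fourth cap strip (jig x = +27 mm), as strip1.
- tube_stand: Bystander: capped tube, 34 mm in diameter, 116 mm tall, standing loose on the bench beyond the jig. Origin at its foot.
- vial: Bystander: small glass vial with black cap, 27 mm in diameter, 60 mm tall, standing loose on the bench beyond the jig. Origin at its foot.
- marker: Bystander: marker pen, 135 mm long, 17 mm high, lying loose on the bench between the jig and the robot. Origin at the middle of its underside, y along the pen.

How it is judged:
At the end, for the whole second after the job is handed in: All four cap strips are pressed in by at least 2.9 of their 3.5 mm, and the roller lies still on both rails, its axis within 3.5 mm of where it touches the end stops and square to the rails within 0.05 rad (value of joint each of strip1, strip2, strip3, strip4 above 0.0029 m and x of roller in the frame of jig above 0.0465 m and z of roller in the frame of jig between 0.061 and 0.067 m and angle between the y axis of roller and the y axis of jig, either way round below 0.05 rad and linear speed of roller below 0.01 m/s and angular speed of roller below 0.3 rad/s).
It fails at once if the robot touches the jig or the cap strips (more than 2 N) (contact force between any of the fingers, the arm and jig above 2 N).
It fails at once if the fingers bear on the roller with more than 60 N (contact force between the fingers and roller above 60 N).
It fails at once if the standing tube, the vial or the marker pen is moved by more than 20 mm (distance of any of tube_stand, vial, marker from where it was at the start of the episode above 0.02 m).
It also fails if it takes over 72 s, if anything falls off the work surface, if the arm or the gripper's body presses on something with over 40 N, if the wrist force passes 120 N, or if a joint passes its speed limit or range.

## Robot

A 6-joint arm with a two-finger parallel gripper is mounted at the origin on a cart in front of the work surface, level with it; the furniture and walls round the work are solid. World frame = base frame: x ahead of the robot, y to its left, z up, the work surface at z = 0. Lengths are in m, angles in rad, forces in N, time in s.
With the tool pointing down it reaches from about 0.35 to 0.975 m from the base axis. Payload 4.9 kg.
Tool frame: the origin (TCP) lies midway between the tips of the shut fingers; the grasp point (between the pads) lies 19 mm behind it; z points along the fingers, y is the line along which they close (so a half turn about z gives the same grasp; the last joint's range is limited). The gripper opens to 85 mm and grips with 20 to 120 N. Pads are 22 mm wide; open, the fingers measure 114 mm over their backs; the gripper's body (76 mm by 85 mm) begins 54 mm behind the grasp point. The pads swing forward as they close: fully open they stand 13 mm farther back than shut.
Start: joints at [-1.403, 0.053, 1.613, -0, 1.476, -0.119], TCP at [0.177, -0.599, 0.231] pointing down, gripper open.
Joint ranges: [-3.01, 3.01], [-1.01, 2.22], [0.06, 2.58], [-1.02, 4.17], [0.09, 2.62], [-3.14, 3.14]. Speed limits (rad/s): [2.57, 2.57, 3.14, 3.14, 3.14, 3.14].

## Interface

Orientations are given as a unit quaternion [w, x, y, z].
In Python, from plant import state, grab_frame, job_done, cut_out, place_of gives the robot as it stands.
- The arm moves only by the tool jog_arm, never from a script. Its argument "motion" is text: rows parted by semicolons, each of 7 numbers parted by spaces: the opening in per cent of the stroke, from 0 (shut) to 100 (fully open), then the shift along the tool's x, y, z as a fraction of full scale, then the turn, a rotation vector about the tool's x, y, z as a fraction of full scale. A call has exactly 5 rows; each row is the pose to reach, as a shift and turn from the pose commanded when the call began, along the tool's axes at that moment; what a row does not reach only later rows make up. Full scale, the value 1, is 50 cm for a shift and 1.5 rad for a turn. A row lasts 1/8 s, in which the tool goes at most 62.5 mm and 10.7 degrees, less where a joint would pass 70% of its speed; a pose out of reach is approached as far as the arm can. A call with a number of a shift or a turn outside -1 to 1 is refused whole. A call with a gripper value outside its range is refused whole. The fingers move at their own pace and stop on an object; the grip force is fixed at half the most. Time passes only in rows, so rows that repeat a pose let the fingers close, or fill a call up. It gives the time, the measured TCP pose, the force, the opening and the grip force at its end, in the units of the state.
- state(): the state, without advancing time (a new reading comes with each control period).
- grab_frame(name): name is "scene" or "top" or "wrist"; returns a dict with "color" (480x640x3 uint8, red, green, blue), "range_z" (480x640 float32, m along the optical axis (not along the pixel's ray), 0 where there is no reading), "intrinsics" (3x3 intrinsics, pixels), "world_from_camera" (4x4, takes a point from camera to world coordinates). Camera axes: x right, y up, looking along -z (the intrinsics and any distortion apply to the point x, -y, -z); pixel columns grow to the right and rows downward; lengths in m; the calibration is good to about 2 mm. A picture is of the moment at which its call begins.
- job_done(): hands the job in; it is judged then, once.
Trained networks look in the newest picture that a camera, given by its name, has taken for a name from the list of things; names that differ only in an ending like _2 or _b are one class to them, and where a whole thing is asked for, a point or a joint stands for the part that bears it (a point fixed in the world has none). Each returns a list of dicts, best first, with "p" (0 to 1); they miss things now and then, are a little off and sometimes report something else, mostly with a low value. They report only what shows in the picture. A call takes as long as a camera call.
- cut_out(camera, thing): "pixels" (480x640 bool, what is visible of it).
- place_of(camera, thing): "at" ([x, y, z] in m, in world coordinates, good to about 4 mm: a listed point, or the origin of a listed thing).
The state is a dict: "time": time; "joint_pos": joint angles; "joint_vel": joint speeds; "joint_efforts": joint torques, N m; "tool_pos": TCP position; "tool_rot": TCP orientation; "contact_force": force on the tool from outside, world axes, zero at the start; "ft_torque": the same for the moment, N m; "gripper_width": opening from 0.0 (shut) to 1.0 (fully open); "grasp_force": force on a finger pad.
Only numpy, scipy, OpenCV 4.12 (cv2) and the standard library are available. Lean on these libraries where they do the work, as an engineer would, in place of code of your own. Each camera call takes 0.05 s, during which the arm holds its last target. There are 200 camera calls.

## Working session

There is one attempt and no reset: what is moved stays moved. The work goes in short steps, Python scripts to look and compute and a tool call to move; the robot and the scene stay as the last step left them, time stands still between calls to the robot, and variables do not carry over. Pictures are saved under pics/ and viewed, at most 10 in all, crops included, and the job is handed in when it is done.

Besides the shell and the picture viewer there is one more tool, called after "Call:" as name(argument=value, ...) on one line, values as JSON. jog_arm: Moves the arm, as the interface text tells. Shift numbers are shares of 50 cm and turn numbers shares of 1.5 rad, none past 1 either way. Its arguments: {"type":"object","properties":{"motion":{"type":"string"}},"required":["motion"]}

```bash
mkdir -p pics; cat > h.py <<'E'
import numpy as np, cv2
from plant import *
def cloud(f):
    d=f["range_z"]; K=f["intrinsics"]; v,u=np.mgrid[:480,:640]
    P=np.stack([(u-K[0,2])/K[0,0]*d,-(v-K[1,2])/K[1,1]*d,-d],-1)
    T=f["world_from_camera"]; return P@T[:3,:3].T+T[:3,3]
E
python3 - <<'E'
from h import *
s=state(); print(s["time"],s["tool_pos"],s["tool_rot"],s["contact_force"])
for c in("scene","top"):
    f=grab_frame(c); cv2.imwrite(f"pics/{c}0.png",f["color"][...,::-1]); np.save(c+"0",cloud(f))
    P=cloud(f)
    for t in("jig","end_stops","roller","strip1","strip4","tube_stand","vial","marker"):
        r=place_of(c,t); print(c,t,[(np.round(q["at"],4),round(q["p"],2)) for q in r[:2]])
    for t in("roller","jig"):
        m=cut_out(c,t)
        if m:
            Q=P[m[0]["pixels"]&(f["range_z"]>0)]; print(t,len(Q),np.percentile(Q,[1,50,99],axis=0).round(4).tolist())
            np.save(c+t,Q)
E
```

```text
0.0 [ 0.17670133 -0.59884392  0.23005515] [-1.03647719e-03  9.89734029e-01  1.42917729e-01 -2.71165689e-05] [0.22017465 0.17561283 0.68798136]
scene jig [(array([0.5862, 0.0264, 0.008 ]), 0.69)]
scene end_stops [(array([0.6006, 0.0904, 0.0503]), 0.96)]
scene roller [(array([ 0.5692, -0.0408,  0.0719]), 0.68)]Traceback (most recent call last):
  File "<stdin>", line 7, in <module>
ValueError: it knows: end_stops, jig, marker, roller, tube_stand, vial
```

```bash

python3 - <<'E'
from h import *
for c in("scene","top"):
    f=grab_frame(c); cv2.imwrite(f"pics/{c}0.png",f["color"][...,::-1])
    P=cloud(f); np.save(c+"0",P)
    for t in("jig","end_stops","roller","tube_stand","vial","marker"):
        r=place_of(c,t); print(c,t,[(np.round(q["at"],4),round(q["p"],2)) for q in r[:2]])
    for t in("roller","jig"):
        m=cut_out(c,t)
        if m:
            Q=P[m[0]["pixels"]&(f["range_z"]>0)]; print(t,len(Q),np.percentile(Q,[1,50,99],axis=0).round(4).tolist())
            np.save(c+t,Q)
E
```

```text
scene jig [(array([0.5859, 0.0297, 0.0075]), 0.8)]
scene end_stops [(array([0.6003, 0.0932, 0.0493]), 0.75)]
scene roller [(array([ 0.5653, -0.0397,  0.0724]), 0.69)]
scene tube_stand [(array([ 7.493e-01,  2.130e-02, -6.000e-04]), 0.92)]
scene vial [(array([ 0.7491, -0.0993,  0.0033]), 0.53)]
scene marker [(array([ 0.405 ,  0.0374, -0.0015]), 0.72)]
roller 1462 [[0.4922, -0.0605, 0.0205], [0.5532, -0.0305, 0.0835], [0.6417, -0.009, 0.0908]]
jig 6997 [[0.4899, -0.0846, 0.013], [0.5561, 0.0395, 0.0444], [0.6639, 0.1226, 0.0787]]
top jig [(array([0.5854, 0.0263, 0.007 ]), 0.63), (array([ 0.7469,  0.0147, -0.0019]), 0.4)]
top end_stops [(array([0.6036, 0.0904, 0.051 ]), 0.66)]
top roller [(array([ 0.5681, -0.0394,  0.0714]), 0.95)]
top tube_stand [(array([ 0.7492,  0.0142, -0.0044]), 0.97)]
top vial [(array([ 0.7508, -0.0973, -0.    ]), 0.63)]
top marker [(array([ 0.4068,  0.0396, -0.0011]), 0.56)]
roller 2758 [[0.4948, -0.068, 0.072], [0.5659, -0.0397, 0.0853], [0.6387, -0.0121, 0.0902]]
jig 12945 [[0.492, -0.1014, 0.0141], [0.5806, 0.0282, 0.028], [0.6647, 0.1245, 0.0778]]
```

View pics/scene0.png

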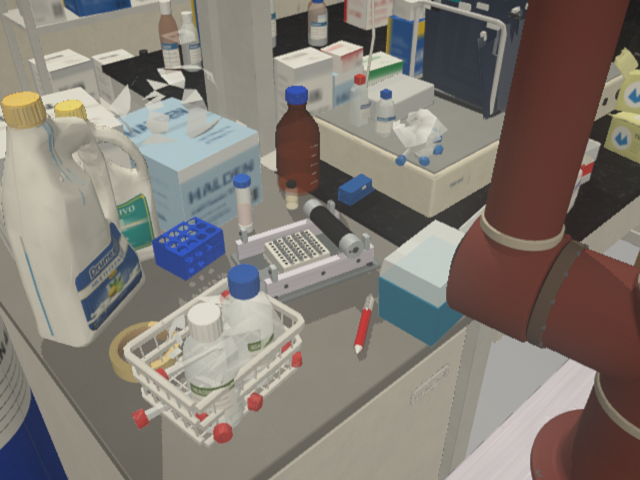

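View pics/top0.png

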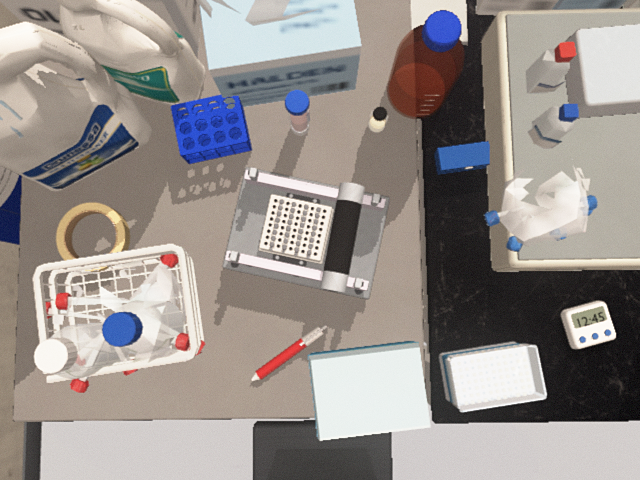

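The scene view shows the jig with the roller on its right end, about (333,228). In the top view the roller is at (345,237) and the end stops at (250,175) and (233,257), so jig +x points roughly along world +y. The tube (297,110) and vial (378,120) are beyond it, and the marker (290,355) is nearer the robot.

```bash

python3 - <<'E'
from h import *
from scipy.optimize import least_squares
Q=np.load("toproller.npy"); Q=Q[Q[:,2]>0.078]
def res(p):
    a=np.array([np.cos(p[3]),np.sin(p[3]),0]); d=Q-p[:3]; return np.linalg.norm(d-np.outer(d@a,a),axis=1)-.018
r=least_squares(res,[.567,-.04,.072,-.2],loss="soft_l1",f_scale=.001,x_scale=.01)
x,y,z,th=r.x; a=np.array([np.cos(th),np.sin(th)]); t=(Q[:,:2]-[x,y])@a
lo,hi=np.percentile(t,[.5,99.5]);print("roller axis angle",th,"centre",np.array([x,y])+a*(lo+hi)/2,z,"len",hi-lo,"rms",res(r.x).std(),"top",np.percentile(Q[:,2],[90,97]))
P=np.load("top0.npy"); 
J=P.reshape(-1,3); J=J[(abs(J[:,0]-.585)<.1)&(abs(J[:,1]-.028)<.13)]
h,e=np.histogram(J[:,2],np.arange(.03,.1,.002));print(list(zip(e.round(3),h)))
R=J[(abs(J[:,2]-.0535)<.004)]
# orientation: footprint search of rails
best=[]
for ph in np.arange(1.2,2.0,.005):
    u=np.array([np.cos(ph),np.sin(ph)]);n=np.array([-u[1],u[0]])
    q=R[:,:2]@n; hh,ee=np.histogram(q,np.arange(.0,1.6,.002)-.8); best.append((np.sum(hh.astype(float)**2),ph))
print(sorted(best)[-4:])
ph=max(best)[1]
u=np.array([np.cos(ph),np.sin(ph)]);n=np.array([-u[1],u[0]])
q=R[:,:2]@n; hh,ee=np.histogram(q,np.arange(-.8,.8,.004)); k=hh>15; print(list(zip(ee[:-1][k].round(3),hh[k])))
S=J[(J[:,2]>.068)&(J[:,2]<.085)]; print("lugs along",np.round(np.percentile(S[S[:,1]>.05][:,:2]@u,[1,5,50,95,99]),4))
E
```

```text
roller axis angle -0.20172663682031905 centre [ 0.56655897 -0.04012825] 0.0698767305655019 len 0.14768020726012054 rms 0.0012318517171149887 top [0.08858662 0.08961234]
[(np.float64(0.03), np.int64(65)), (np.float64(0.032), np.int64(42)), (np.float64(0.034), np.int64(41)), (np.float64(0.036), np.int64(52)), (np.float64(0.038), np.int64(37)), (np.float64(0.04), np.int64(33)), (np.float64(0.042), np.int64(34)), (np.float64(0.044), np.int64(90)), (np.float64(0.046), np.int64(504)), (np.float64(0.048), np.int64(1417)), (np.float64(0.05), np.int64(1620)), (np.float64(0.052), np.int64(1224)), (np.float64(0.054), np.int64(546)), (np.float64(0.056), np.int64(147)), (np.float64(0.058), np.int64(19)), (np.float64(0.06), np.int64(7)), (np.float64(0.062), np.int64(17)), (np.float64(0.064), np.int64(9)), (np.float64(0.066), np.int64(4)), (np.float64(0.068), np.int64(17)), (np.float64(0.07), np.int64(45)), (np.float64(0.072), np.int64(76)), (np.float64(0.074), np.int64(132)), (np.float64(0.076), np.int64(264)), (np.float64(0.078), np.int64(266)), (np.float64(0.08), np.int64(271)), (np.float64(0.08
[... 889 characters left out ...]
np.float64(-0.576), np.int64(88)), (np.float64(-0.572), np.int64(115)), (np.float64(-0.568), np.int64(87)), (np.float64(-0.564), np.int64(108)), (np.float64(-0.56), np.int64(103)), (np.float64(-0.556), np.int64(95)), (np.float64(-0.552), np.int64(126)), (np.float64(-0.548), np.int64(82)), (np.float64(-0.544), np.int64(132)), (np.float64(-0.54), np.int64(86)), (np.float64(-0.536), np.int64(122)), (np.float64(-0.532), np.int64(93)), (np.float64(-0.528), np.int64(56)), (np.float64(-0.516), np.int64(23)), (np.float64(-0.512), np.int64(263)), (np.float64(-0.508), np.int64(274)), (np.float64(-0.504), np.int64(274)), (np.float64(-0.5), np.int64(128))]
lugs along [0.2214 0.2217 0.2265 0.2332 0.234 ]
```

```bash

cat >> h.py <<'E'
from scipy.spatial.transform import Rotation as R
def go(target,ph):  # world target and jig direction: tool y = -u, z down -> fractions
    s=state(); w,*v=s["tool_rot"]; A=R.from_quat([*v,w])
    u=np.array([np.cos(ph),np.sin(ph),0]); z=np.array([0,0,-1.]); y=-u; B=R.from_matrix(np.c_[np.cross(y,z),y,z])
    return (A.inv().apply(np.array(target)-s["tool_pos"])/.5).round(4),((A.inv()*B).as_rotvec()/1.5).round(4)
E
python3 - <<'E'
from h import *
P=np.load("top0.npy").reshape(-1,3); J=P[(abs(P[:,0]-.585)<.1)&(abs(P[:,1]-.028)<.13)]
Rr=J[abs(J[:,2]-.0515)<.005]; ph=1.35
for _ in range(4):
    u=np.array([np.cos(ph),np.sin(ph)]);n=np.array([-u[1],u[0]]);a=[];c=[];zz=[]
    q=Rr[:,:2]@n
    for c0 in(-.626,-.507):
        M=Rr[abs(q-c0)<.009]; fit=np.polyfit(M[:,:2]@u,M[:,:2]@n,1); a.append(fit[0]); c.append((M[:,:2]@n).mean()); zz.append(np.median(M[:,2]))
    ph+=np.mean(a)
print(ph,a,c,zz)
S=J[(J[:,2]>.07)&(J[:,1]>.05)];q=S[:,:2]@n
for c0 in c:
    M=S[abs(q-c0)<.01]; print(len(M),np.percentile(M[:,:2]@u,[2,98]).round(4))
for z0,z1 in((.1,.16),(.16,.3)):
    M=P[(P[:,2]>z0)&(P[:,2]<z1)&(P[:,0]>.1)&(P[:,0]<.75)&(P[:,1]<.15)&(P[:,1]>-.7)]
    print(z0,len(M),M[:: max(1,len(M)//8)].round(2).tolist())
print(go([.567,-.06,.18],ph))
E
```

```text
1.341730889325475 [np.float64(-0.001596731480882355), np.float64(0.0006960038284720443)] [np.float64(-0.623478650300046), np.float64(-0.5045275705831201)] [np.float64(0.05214530681361801), np.float64(0.05206534875969254)]
86 [0.2263 0.2384]
84 [0.2262 0.2379]
0.1 27858 [[0.75, -0.4, 0.16], [0.72, -0.44, 0.11], [0.68, -0.43, 0.11], [0.65, -0.31, 0.11], [0.58, -0.24, 0.13], [0.53, -0.39, 0.11], [0.39, -0.0, 0.12], [0.35, -0.02, 0.12], [0.3, -0.01, 0.12]]
0.16 5576 [[0.75, -0.32, 0.17], [0.69, -0.31, 0.19], [0.62, -0.31, 0.19], [0.6, -0.26, 0.19], [0.59, -0.25, 0.18], [0.58, -0.27, 0.18], [0.57, -0.29, 0.19], [0.56, -0.25, 0.17]]
(array([ 1.0538, -0.8141,  0.1025]), array([-0.    ,  0.    ,  0.3439]))
```

Call:
jog_arm(motion="0 0.1 -0.08 -0.05 0 0 0.07; 0 0.2 -0.16 -0.05 0 0 0.14; 0 0.29 -0.23 -0.05 0 0 0.21; 0 0.38 -0.3 -0.05 0 0 0.28; 0 0.46 -0.37 -0.05 0 0 0.344")

```text
time: 1.72
tool_pos: [0.346, -0.3552, 0.2566]
tool_rot: [0.0, 0.993, -0.116, 0.0]
contact_force: [0.7, 0.3, 0.2]
gripper_width: -0.002
grasp_force: 0.0
```

```bash

python3 - <<'E'
from h import *
print(go([.5658,-.0502,.18],1.342),state())
E
```

```text
(array([ 0.2873, -0.6948,  0.1531]), array([ 0.0003, -0.0005, -0.0022])) {'time': 1.725, 'joint_pos': array([-9.48800864e-01, -2.78100042e-01,  1.87559409e+00,  2.43410143e-04,
        1.54323851e+00,  8.54131197e-01]), 'joint_vel': array([ 0.77178438, -0.30473231,  0.2494938 , -0.00281607,  0.05391772,
        1.52319278]), 'joint_efforts': array([ -4.39838424, -24.38879728, -37.6965487 ,  -0.06132398,
         0.06875999,  -1.24964755]), 'tool_pos': array([ 0.34604148, -0.35520992,  0.2565704 ]), 'tool_rot': array([ 2.36277308e-04,  9.93271202e-01, -1.15810704e-01,  3.79360955e-04]), 'contact_force': array([0.66957122, 0.26854777, 0.1743482 ]), 'ft_torque': array([-0.01303953, -0.01155012, -0.03920727]), 'grasp_force': 0.0, 'gripper_width': -0.002369096106327602}
```

Call:
jog_arm(motion="0 0.06 -0.1 0 0 0 0; 0 0.12 -0.2 0 0 0 0; 0 0.18 -0.3 0 0 0 0; 0 0.24 -0.4 0 0 0 0; 0 0.26 -0.5 0 0 0 0")

```text
time: 2.35
tool_pos: [0.5299, -0.1414, 0.2564]
tool_rot: [0.0, 0.993, -0.114, 0.0]
contact_force: [-0.2, -0.5, 0.2]
gripper_width: 0.003
grasp_force: 0.0
```

```bash

python3 - <<'E'
from h import *
print(go([.5658,-.0502,.12],1.342))
E
```

```text
(array([ 0.0286, -0.194 ,  0.2727]), array([ 0.    , -0.0003,  0.0001]))
```

Call:
jog_arm(motion="0 0.028 -0.1 0.1 0 0 0; 0 0.028 -0.194 0.18 0 0 0; 0 0.028 -0.194 0.25 0 0 0; 0 0.028 -0.194 0.272 0 0 0; 0 0.028 -0.194 0.272 0 0 0")

```text
time: 2.98
tool_pos: [0.564, -0.0522, 0.1204]
tool_rot: [0.0, 0.993, -0.115, -0.0]
contact_force: [-0.8, -0.5, 0.3]
gripper_width: -0.002
grasp_force: 0.0
```

```bash

python3 - <<'E'
from h import *
print(go([.5658,-.0502,.092],1.342))
f=grab_frame("top"); cv2.imwrite("pics/top1.png",cv2.resize(f["color"][100:340,180:460,::-1],None,fx=2,fy=2))
f=grab_frame("scene"); cv2.imwrite("pics/scene1.png",cv2.resize(f["color"][150:310,200:400,::-1],None,fx=3,fy=3))
E
```

```text
(array([ 0.0025, -0.0047,  0.0568]), array([ 0.0001,  0.0003, -0.0007]))
```

View pics/scene1.png

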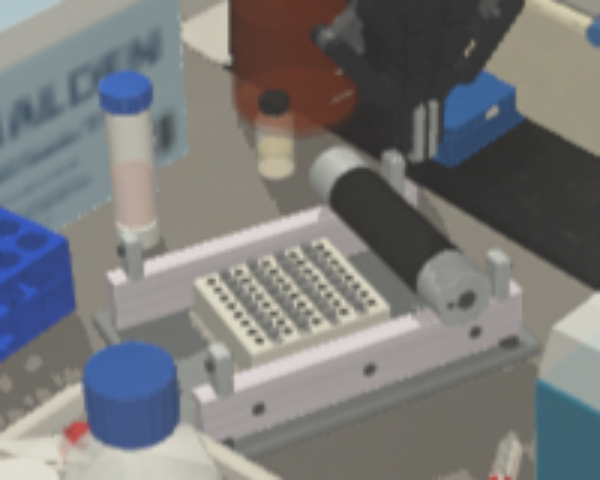

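The fingertips are at about (425,150) in the crop, above the roller's rear half. The caps in the rack are free and nothing else has been disturbed.

Call:
jog_arm(motion="0 0 -0.004 0.03 0 0 0; 0 0 -0.004 0.05 0 0 0; 0 0 -0.004 0.058 0 0 0; 0 0 -0.004 0.059 0 0 0; 0 0 -0.004 0.06 0 0 0")

```text
time: 3.7
tool_pos: [0.5648, -0.0499, 0.0906]
tool_rot: [0.0, 0.993, -0.114, 0.0]
contact_force: [0.4, 0.2, -0.6]
gripper_width: 0.002
grasp_force: 0.0
```

Call:
jog_arm(motion="0 0 0 0.001 0 0 0; 0 0 0 0.002 0 0 0; 0 0 0 0.003 0 0 0; 0 0 0 0.003 0 0 0; 0 0 0 0.003 0 0 0")

```text
time: 4.32
tool_pos: [0.5646, -0.0498, 0.0888]
tool_rot: [-0.0, 0.993, -0.114, 0.0]
contact_force: [0.1, 0.0, -1.6]
gripper_width: 0.003
grasp_force: 0.0
```

Call:
jog_arm(motion="0 0 0 0.0005 0 0 0; 0 0 0 0.001 0 0 0; 0 0 0 0.0015 0 0 0; 0 0 0 0.0015 0 0 0; 0 0 0 0.0015 0 0 0")

```text
time: 4.95
tool_pos: [0.5646, -0.0498, 0.0881]
tool_rot: [-0.0, 0.993, -0.114, 0.0]
contact_force: [-1.5, -0.5, 0.2]
gripper_width: -0.005
grasp_force: 0.4
```

Call:
jog_arm(motion="0 0 0 0.0005 0 0 0; 0 0 0 0.001 0 0 0; 0 0 0 0.0015 0 0 0; 0 0 0 0.0015 0 0 0; 0 0 0 0.0015 0 0 0")

```text
time: 5.58
tool_pos: [0.5647, -0.0499, 0.0879]
tool_rot: [0.0, 0.993, -0.114, 0.0]
contact_force: [-2.2, -0.6, 5.4]
gripper_width: 0.005
grasp_force: 2.6
```

Call:
jog_arm(motion="0 0 0 0.0004 0 0 0; 0 0 0 0.0008 0 0 0; 0 0 0 0.001 0 0 0; 0 0 0 0.001 0 0 0; 0 0 0 0.001 0 0 0")

```text
time: 6.2
tool_pos: [0.5647, -0.0499, 0.0878]
tool_rot: [0.0, 0.993, -0.114, 0.0]
contact_force: [-3.1, 0.4, 7.2]
gripper_width: 0.0
grasp_force: 3.6
```

Call:
jog_arm(motion="0 0 0 0.0004 0 0 0; 0 0 0 0.0008 0 0 0; 0 0 0 0.001 0 0 0; 0 0 0 0.001 0 0 0; 0 0 0 0.001 0 0 0")

```text
time: 6.82
tool_pos: [0.5648, -0.05, 0.0877]
tool_rot: [0.0, 0.993, -0.114, -0.0]
contact_force: [-4.4, 1.0, 10.0]
gripper_width: -0.002
grasp_force: 4.6
```

Call:
jog_arm(motion="0 -0.001 0 0.002 0 0 0; 0 -0.002 0 0.004 0 0 0; 0 -0.003 0 0.0055 0 0 0; 0 -0.003 0 0.0055 0 0 0; 0 -0.003 0 0.0055 0 0 0")

```text
time: 7.45
tool_pos: [0.5648, -0.0502, 0.0874]
tool_rot: [0.001, 0.993, -0.114, 0.002]
contact_force: [-6.7, -0.5, 17.9]
gripper_width: -0.001
grasp_force: 8.6
```

Call:
jog_arm(motion="0 0 0 0.004 0 0 0; 0 0 -0.01 0.005 0 0 0; 0 0 -0.025 0.005 0 0 0; 0 0 -0.04 0.005 0 0 0; 0 0 -0.05 0.005 0 0 0")

```text
time: 8.07
tool_pos: [0.5707, -0.0251, 0.088]
tool_rot: [0.0, 0.993, -0.114, 0.001]
contact_force: [-14.9, 1.8, 31.4]
gripper_width: 0.001
grasp_force: 16.0
```

```bash
cat >> h.py <<'E'
U=np.array([.2269,.9739]);N=np.array([-.9739,.2269])
def look(name=None):
    f=grab_frame("top"); P=cloud(f)
    r=place_of("top","roller"); print([(np.round([np.dot(q["at"][:2],U)-.1575,np.dot(q["at"][:2],N)+.564,q["at"][2]],4),round(q["p"],2)) for q in r[:2]])
    m=cut_out("top","roller")
    if m:
        Q=P[m[0]["pixels"]&(f["range_z"]>0)]; Q=Q[(Q[:,2]>.07)&(Q[:,2]<.095)]
        a=Q[:,:2]@U-.1575; n=Q[:,:2]@N+.564; k=cv2.minAreaRect(np.c_[a,n].astype(np.float32)*1000); print("rect mm",np.round(k[0],1),np.round(k[1],1),round(k[2],1),"pts",len(Q))
    s=state(); p=s["tool_pos"]; print("tool jig x,y,z",np.round([p[:2]@U-.1575,p[:2]@N+.564,p[2]],4),"F",s["contact_force"].round(1),s["time"])
    if name:
        c=f["color"][120:320,200:420,::-1]; cv2.imwrite(f"pics/{name}.png",cv2.resize(c,None,fx=2.5,fy=2.5))
E
python3 -c "
from h import *
look('r1')"
```

```text
[]
rect mm [0. 0.] [0. 0.] 0.0 pts 0
tool jig x,y,z [-0.052   0.0025  0.088 ] F [-13.8   3.6  31.4] 8.225
```

Call:
jog_arm(motion="0 -0.003 0 -0.003 0 0 0; 0 -0.005 0 -0.003 0 0 0; 0 -0.006 0 -0.003 0 0 0; 0 -0.006 0 -0.003 0 0 0; 0 -0.006 0 -0.003 0 0 0")

```text
time: 8.85
tool_pos: [0.5705, -0.0251, 0.0882]
tool_rot: [0.0, 0.993, -0.114, 0.005]
contact_force: [-0.0, 1.2, 17.8]
gripper_width: -0.004
grasp_force: 8.6
```

```bash
sed -i 's/def look(name=None):/def look(name=None,cam="scene"):/; s/grab_frame("top"); P/grab_frame(cam); P/; s/place_of("top"/place_of(cam/; s/cut_out("top"/cut_out(cam/; s/\[120:320,200:420,/[160:320,220:400,/' h.py
python3 -c "
from h import *
look('r1')"
```

```text
[(array([-0.0569,  0.0012,  0.0748]), 0.69), (array([-0.028 ,  0.1766,  0.0015]), 0.58)]
rect mm [-52.3   2.6] [ 35.2 154.6] 2.5 pts 1088
tool jig x,y,z [-0.0525  0.0027  0.0882] F [-0.7  0.  17.1] 9.0
```

View pics/r1.png

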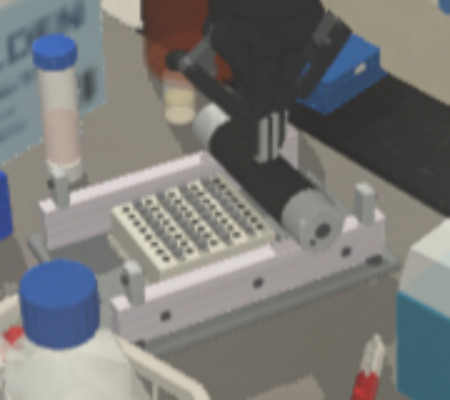

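The roller (crop (270,180)) sits square on both rails under the fingertips and has rolled about 12 mm, half the palm travel, so there was no slip.

Call:
jog_arm(motion="0 0 -0.006 0.001 0 0 0; 0 0 -0.012 0.001 0 0 0; 0 0 -0.018 0.001 0 0 0; 0 0 -0.024 0.001 0 0 0; 0 0 -0.024 0.001 0 0 0")

```text
time: 9.62
tool_pos: [0.573, -0.0127, 0.0876]
tool_rot: [-0.0, 0.993, -0.114, 0.005]
contact_force: [-0.5, 1.7, 17.7]
gripper_width: 0.004
grasp_force: 8.8
```

Call:
jog_arm(motion="0 0 0 -0.02 0 0 0; 0 0 0.042 -0.02 0 0 0; 0 0 0.042 -0.009 0 0 0; 0 0 0.042 -0.003 0 0 0; 0 0 0.042 0.002 0 0 0")

```text
time: 10.25
tool_pos: [0.5639, -0.0352, 0.0852]
tool_rot: [0.002, 0.993, -0.114, -0.001]
contact_force: [-15.6, -4.3, 33.3]
gripper_width: 0.005
grasp_force: 16.7
```

Call:
jog_arm(motion="0 0 -0.002 0.001 0 0 0; 0 0 -0.008 0.001 0 0 0; 0 0 -0.014 0.001 0 0 0; 0 0 -0.02 0.001 0 0 0; 0 0 -0.02 0.001 0 0 0")

```text
time: 10.88
tool_pos: [0.5661, -0.0245, 0.0871]
tool_rot: [0.001, 0.993, -0.114, -0.002]
contact_force: [-21.0, -0.3, 38.9]
gripper_width: 0.001
grasp_force: 19.7
```

Call:
jog_arm(motion="0 0 0 -0.01 0 0 0; 0 0 0 -0.03 0 0 0; 0 0 0 -0.03 0 0 0; 0 0 0 -0.03 0 0 0; 0 0 0 -0.03 0 0 0")

```text
time: 11.5
tool_pos: [0.5656, -0.0234, 0.0946]
tool_rot: [-0.0, 0.993, -0.114, -0.001]
contact_force: [0.2, 0.3, 0.3]
gripper_width: 0.004
grasp_force: 0.0
```

```bash
python3 -c "
from h import *
look('r2'); print(go([0,0,0],1.342)[1])"
```

```text
[(array([-0.0427,  0.0033,  0.0731]), 0.74)]
tool jig x,y,z [-0.0519  0.0076  0.0951] F [ 0.  -0.6 -0.1] 11.65
[ 0.      0.0005 -0.0003]
```

View pics/r2.png

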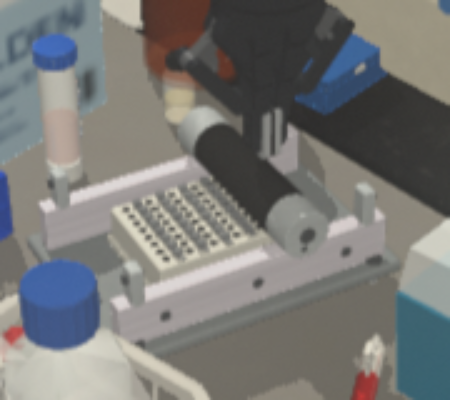

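The roller has moved on to about -43 mm, right before the first strip (crop (260,180)), and is still square. I have lifted off and will press again, offsetting the sideways compliance.

Call:
jog_arm(motion="0 0.011 0 0.008 0 0 0; 0 0.011 0 0.0145 0 0 0; 0 0.006 0 0.019 0 0 0; 0 0.001 0 0.024 0 0 0; 0 0.001 0 0.024 0 0 0")

```text
time: 12.28
tool_pos: [0.5717, -0.0248, 0.088]
tool_rot: [0.001, 0.993, -0.114, 0.006]
contact_force: [5.4, -1.4, 8.8]
gripper_width: -0.001
grasp_force: 4.2
```

Call:
jog_arm(motion="0 0.002 0 0.002 0 0 0; 0 0.003 0 0.004 0 0 0; 0 0.003 0 0.005 0 0 0; 0 0.003 0 0.005 0 0 0; 0 0.003 0 0.005 0 0 0")

```text
time: 12.9
tool_pos: [0.5721, -0.0249, 0.0876]
tool_rot: [0.001, 0.993, -0.114, 0.004]
contact_force: [-5.0, -0.7, 22.4]
gripper_width: -0.001
grasp_force: 11.2
```

Call:
jog_arm(motion="0 0 -0.008 0.0005 0 0 0; 0 0 -0.016 0.0005 0 0 0; 0 0 -0.024 0.0005 0 0 0; 0 0 -0.03 0.0005 0 0 0; 0 0 -0.03 0.0005 0 0 0")

```text
time: 13.52
tool_pos: [0.5751, -0.0105, 0.0881]
tool_rot: [0.001, 0.993, -0.114, 0.004]
contact_force: [-9.2, -2.0, 26.4]
gripper_width: -0.0
grasp_force: 13.6
```

Call:
jog_arm(motion="0 -0.001 -0.008 -0.0005 0 0 0; 0 -0.001 -0.016 -0.0005 0 0 0; 0 -0.001 -0.024 -0.0005 0 0 0; 0 -0.001 -0.032 -0.0005 0 0 0; 0 -0.001 -0.034 -0.0005 0 0 0")

```text
time: 14.15
tool_pos: [0.5789, 0.0074, 0.0878]
tool_rot: [-0.0, 0.993, -0.114, 0.004]
contact_force: [-4.6, 1.6, 22.6]
gripper_width: -0.008
grasp_force: 11.3
```

```bash
python3 -c "
from h import *
look('r3')"
```

```text
[(array([-0.0278,  0.0036,  0.0719]), 0.66)]
rect mm [-25.1   3.4] [ 34.9 155.4] 1.6 pts 989
tool jig x,y,z [-0.0188  0.0017  0.0877] F [-3.2  2.  22.4] 14.3
```

Call:
jog_arm(motion="0 0.007 0 -0.028 0 0 0; 0 0.007 0.036 -0.028 0 0 0; 0 0.007 0.036 -0.016 0 0 0; 0 0.0035 0.036 -0.007 0 0 0; 0 0 0.036 -0.001 0 0 0")

```text
time: 14.92
tool_pos: [0.5738, -0.0119, 0.087]
tool_rot: [0.001, 0.993, -0.115, 0.003]
contact_force: [-7.3, -3.0, 32.8]
gripper_width: -0.004
grasp_force: 16.4
```

Call:
jog_arm(motion="0 0 0 0 0 0 0; 0 0 -0.008 0 0 0 0; 0 0 -0.016 0 0 0 0; 0 0 -0.022 0 0 0 0; 0 0 -0.022 0 0 0 0")

```text
time: 15.55
tool_pos: [0.5764, 0.0005, 0.088]
tool_rot: [-0.0, 0.993, -0.114, 0.003]
contact_force: [-8.1, 2.4, 29.2]
gripper_width: -0.002
grasp_force: 14.7
```

Call:
jog_arm(motion="0 -0.0005 -0.008 -0.002 0 0 0; 0 -0.0005 -0.016 -0.002 0 0 0; 0 -0.0005 -0.024 -0.002 0 0 0; 0 -0.0005 -0.032 -0.002 0 0 0; 0 -0.0005 -0.04 -0.002 0 0 0")

```text
time: 16.18
tool_pos: [0.5804, 0.0191, 0.088]
tool_rot: [0.001, 0.993, -0.115, 0.003]
contact_force: [-6.2, -1.3, 24.2]
gripper_width: 0.004
grasp_force: 12.3
```

```bash
python3 -c "
from h import *
look('r4')"
```

```text
[(array([-0.0107,  0.003 ,  0.0707]), 0.94)]
rect mm [-5.5  3.6] [ 33.6 154.6] 6.5 pts 999
tool jig x,y,z [-0.0066  0.0031  0.088 ] F [-6.   0.4 24.6] 16.325
```

View pics/r4.png

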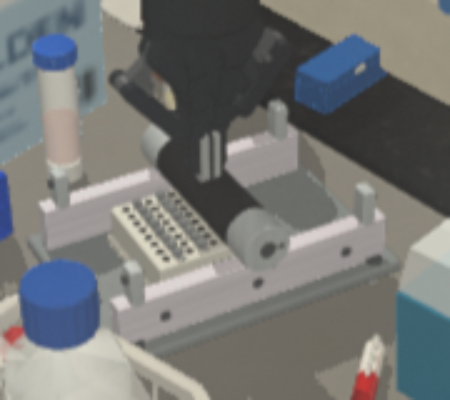

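```bash
cat >> h.py <<'E'
def yaw(cam="scene"):
    from scipy.optimize import least_squares
    f=grab_frame(cam); P=cloud(f); m=cut_out(cam,"roller")
    Q=P[m[0]["pixels"]&(f["range_z"]>0)]; Q=Q[(Q[:,2]>.066)&(Q[:,2]<.092)]
    def res(p):
        a=np.array([np.cos(p[3]),np.sin(p[3]),0]); d=Q-[p[0],p[1],.070]; return np.linalg.norm(d-np.outer(d@a,a),axis=1)-.018
    c=Q.mean(0); r=least_squares(res,[c[0],c[1],.07,-.229],loss="soft_l1",f_scale=.001,x_scale=.01).x
    t=np.linspace(-.05,.05,2); a=np.array([np.cos(r[3]),np.sin(r[3])]); k=-((r[:2]@N)+.564)/(a@N); c=r[:2]+k*a
    print("yaw off square",round(r[3]+np.pi/2-1.342,3),"jig x",round(c@U-.1575,4))
E
python3 -c "
from h import *
yaw();yaw()"
```

```text
yaw off square 0.022 jig x -0.0124
yaw off square 0.022 jig x -0.0123
```

The view shows the roller at crop (215,190), square to the rails; the fit gives 0.02 rad off square at jig x of about -12 mm. The fingers touch nothing else.

Call:
jog_arm(motion="0 0 -0.008 0 0 0 0; 0 0 -0.016 0 0 0 0; 0 0.006 -0.016 -0.026 0 0 0; 0 0.006 0.024 -0.026 0 0 0; 0 0.006 0.024 -0.014 0 0 0")

```text
time: 17.15
tool_pos: [0.5767, 0.0061, 0.0882]
tool_rot: [0.0, 0.993, -0.115, -0.001]
contact_force: [0.5, -0.4, 0.5]
gripper_width: -0.003
grasp_force: 1.0
```

Call:
jog_arm(motion="0 -0.003 0 0.006 0 0 0; 0 -0.006 0 0.0125 0 0 0; 0 -0.006 -0.004 0.0135 0 0 0; 0 -0.006 -0.012 0.0135 0 0 0; 0 -0.006 -0.02 0.0135 0 0 0")

```text
time: 17.77
tool_pos: [0.5796, 0.0178, 0.0881]
tool_rot: [-0.0, 0.993, -0.115, 0.002]
contact_force: [-8.1, 1.6, 26.1]
gripper_width: 0.002
grasp_force: 12.9
```

Call:
jog_arm(motion="0 -0.0005 -0.008 -0.0005 0 0 0; 0 -0.0005 -0.016 -0.0005 0 0 0; 0 -0.0005 -0.024 -0.0005 0 0 0; 0 -0.0005 -0.032 -0.0005 0 0 0; 0 -0.0005 -0.04 -0.0005 0 0 0")

```text
time: 18.4
tool_pos: [0.5836, 0.0368, 0.0879]
tool_rot: [0.0, 0.993, -0.115, 0.002]
contact_force: [-6.2, -0.6, 22.7]
gripper_width: 0.004
grasp_force: 11.5
```

```bash
python3 -c "
from h import *
yaw();look()"
```

```text
yaw off square 0.021 jig x 0.0043
[(array([0.005 , 0.004 , 0.0723]), 0.65)]
rect mm [10.9  3.3] [ 37.6 154.3] 5.5 pts 1029
tool jig x,y,z [0.0113 0.0039 0.0879] F [-6.1  0.4 24.1] 18.65
```

Call:
jog_arm(motion="0 0 -0.008 0 0 0 0; 0 0 -0.014 0 0 0 0; 0 0.006 -0.014 -0.026 0 0 0; 0 0.006 0.026 -0.026 0 0 0; 0 0.006 0.026 -0.014 0 0 0")

```text
time: 19.27
tool_pos: [0.5804, 0.0227, 0.0888]
tool_rot: [0.0, 0.993, -0.116, -0.001]
contact_force: [0.1, 0.1, -0.0]
gripper_width: -0.002
grasp_force: 0.0
```

Call:
jog_arm(motion="0 -0.003 0 0.006 0 0 0; 0 -0.006 0 0.0125 0 0 0; 0 -0.006 -0.004 0.0135 0 0 0; 0 -0.006 -0.012 0.0135 0 0 0; 0 -0.006 -0.02 0.0135 0 0 0")

```text
time: 19.9
tool_pos: [0.5834, 0.0346, 0.0882]
tool_rot: [-0.0, 0.993, -0.115, 0.003]
contact_force: [-6.0, 0.6, 21.4]
gripper_width: -0.005
grasp_force: 10.8
```

Call:
jog_arm(motion="0 -0.0005 -0.008 -0.0005 0 0 0; 0 -0.0005 -0.016 -0.0005 0 0 0; 0 -0.0005 -0.024 -0.0005 0 0 0; 0 -0.0005 -0.032 -0.0005 0 0 0; 0 -0.0005 -0.04 -0.0005 0 0 0")

```text
time: 20.52
tool_pos: [0.5875, 0.0534, 0.088]
tool_rot: [0.001, 0.993, -0.115, 0.003]
contact_force: [-5.1, -0.4, 20.1]
gripper_width: 0.0
grasp_force: 9.8
```

```bash
python3 -c "
from h import *
yaw();look()"
```

```text
yaw off square 0.02 jig x 0.021
[(array([0.0204, 0.0032, 0.074 ]), 0.81)]
tool jig x,y,z [0.0284 0.004  0.088 ] F [-4.  -0.4 20.4] 20.775
```

Call:
jog_arm(motion="0 0 -0.006 0.001 0 0 0; 0 0 -0.01 0.001 0 0 0; 0 0.006 -0.01 -0.025 0 0 0; 0 0.006 0.029 -0.025 0 0 0; 0 0.006 0.029 -0.012 0 0 0")

```text
time: 21.4
tool_pos: [0.5838, 0.038, 0.0883]
tool_rot: [0.0, 0.993, -0.115, -0.001]
contact_force: [-0.4, 1.2, 1.1]
gripper_width: -0.001
grasp_force: 0.3
```

Call:
jog_arm(motion="0 -0.003 0 0.006 0 0 0; 0 -0.006 0 0.0125 0 0 0; 0 -0.006 -0.004 0.0135 0 0 0; 0 -0.006 -0.012 0.0135 0 0 0; 0 -0.006 -0.02 0.0135 0 0 0")

```text
time: 22.02
tool_pos: [0.5865, 0.0496, 0.0881]
tool_rot: [-0.0, 0.993, -0.115, 0.002]
contact_force: [-8.3, -0.3, 25.0]
gripper_width: -0.003
grasp_force: 12.8
```

Call:
jog_arm(motion="0 -0.0005 -0.008 0 0 0 0; 0 -0.0005 -0.016 0 0 0 0; 0 -0.0005 -0.024 0 0 0 0; 0 -0.0005 -0.032 0 0 0 0; 0 -0.0005 -0.04 0 0 0 0")

```text
time: 22.65
tool_pos: [0.5909, 0.0698, 0.0877]
tool_rot: [-0.001, 0.993, -0.115, 0.003]
contact_force: [-4.7, 2.2, 21.6]
gripper_width: 0.001
grasp_force: 11.0
```

```bash
python3 -c "
from h import *
yaw();look()"
```

```text
yaw off square 0.022 jig x 0.0372
[(array([0.0364, 0.0045, 0.0734]), 0.58)]
rect mm [39.8  4.9] [ 33.7 153.3] 2.1 pts 991
tool jig x,y,z [0.0451 0.0044 0.0877] F [-5.1  3.4 21.8] 22.9
```

Call:
jog_arm(motion="0 0 -0.006 0 0 0 0; 0 0 -0.008 0 0 0 0; 0 0.006 -0.008 -0.025 0 0 0; 0 0.006 0.032 -0.025 0 0 0; 0 0.006 0.032 -0.013 0 0 0")

```text
time: 23.52
tool_pos: [0.5866, 0.0515, 0.0879]
tool_rot: [0.0, 0.993, -0.115, -0.001]
contact_force: [0.6, 0.3, -0.4]
gripper_width: 0.004
grasp_force: 0.0
```

Call:
jog_arm(motion="0 -0.003 0 0.006 0 0 0; 0 -0.006 0 0.0125 0 0 0; 0 -0.006 -0.004 0.0135 0 0 0; 0 -0.006 -0.012 0.0135 0 0 0; 0 -0.006 -0.02 0.0135 0 0 0")

```text
time: 24.15
tool_pos: [0.5893, 0.0633, 0.0878]
tool_rot: [-0.0, 0.993, -0.115, 0.002]
contact_force: [-7.9, -0.2, 25.7]
gripper_width: 0.005
grasp_force: 12.8
```

Call:
jog_arm(motion="0 -0.0005 -0.008 0 0 0 0; 0 -0.0005 -0.014 0 0 0 0; 0 -0.0005 -0.02 0 0 0 0; 0 -0.0005 -0.026 0 0 0 0; 0 -0.0005 -0.032 0 0 0 0")

```text
time: 24.78
tool_pos: [0.5924, 0.0774, 0.0881]
tool_rot: [0.002, 0.993, -0.114, 0.002]
contact_force: [-10.5, -10.4, 26.4]
gripper_width: -0.005
grasp_force: 13.8
```

```bash
python3 -c "
from h import *
yaw();look()"
```

```text
yaw off square 0.003 jig x 0.0516
[(array([0.0517, 0.0059, 0.07  ]), 0.8)]
rect mm [52.9  4.6] [ 35.1 155.9] 0.9 pts 1022
tool jig x,y,z [0.0522 0.0046 0.0881] F [-10.   -6.4  25.6] 25.025
```

The roller is against both stops: the horizontal force reads 10 N and the yaw has squared up to 0.003 rad. I'll lift off and inspect.

Call:
jog_arm(motion="0 0.003 0 -0.01 0 0 0; 0 0.003 0 -0.03 0 0 0; 0 0.003 0 -0.1 0 0 0; 0 0.003 0 -0.2 0 0 0; 0 0.003 0 -0.3 0 0 0")

```text
time: 25.65
tool_pos: [0.5908, 0.079, 0.2322]
tool_rot: [0.0, 0.993, -0.114, -0.002]
contact_force: [1.7, -0.0, -1.1]
gripper_width: 0.002
grasp_force: 0.0
```

Call:
jog_arm(motion="0 0 0.1 -0.05 0 0 0; 0 0 0.2 -0.05 0 0 0; 0 0 0.3 -0.05 0 0 0; 0 0 0.4 -0.05 0 0 0; 0 0 0.5 -0.05 0 0 0")

```text
time: 26.28
tool_pos: [0.5339, -0.1656, 0.2563]
tool_rot: [-0.0, 0.993, -0.114, -0.001]
contact_force: [0.9, -0.4, -0.3]
gripper_width: -0.0
grasp_force: 0.0
```

```bash
python3 -c "
from h import *
look('fin');yaw();look('fint','top');yaw('top')
f=grab_frame('top');cv2.imwrite('pics/ft.png',cv2.resize(f['color'][150:310,210:400,::-1],None,fx=4,fy=3.7))
P=cloud(f).reshape(-1,3); x=P[:,:2]@U-.1575; n=P[:,:2]@N+.564
for c in(-27,-18,-9,0,9,18,27):
    M=(abs(x-c/1000)<.004)&(abs(n)<.034)&(P[:,2]>.03); print(c,M.sum(),np.percentile(P[M,2],[50,90]).round(4) if M.sum() else 0)
for r in(-.06,.06):
    M=(abs(x)<.03)&(abs(n-r)<.005);print('rail',np.median(P[M,2]).round(4))
for t in('tube_stand','vial','marker'): print(t,[q['at'].round(4) if hasattr(q['at'],'round') else q['at'] for q in place_of('top',t)[:1]])
"
```

```text
[(array([0.0528, 0.0065, 0.073 ]), 0.97), (array([0.0701, 0.    , 0.0534]), 0.28)]
rect mm [52.4  2.9] [ 38.1 156. ] 0.3 pts 1357
tool jig x,y,z [-0.198   0.0063  0.2563] F [0.4 0.2 0.9] 26.425
yaw off square -0.0 jig x 0.0515
[(array([0.0537, 0.0046, 0.0714]), 0.61)]
rect mm [51.   4.6] [ 36.8 150.7] 0.3 pts 2760
tool jig x,y,z [-0.1951  0.0057  0.2572] F [-0.2  0.7  0.3] 26.675
yaw off square -0.0 jig x 0.0512
-27 266 [0.0509 0.0533]
-18 266 [0.0497 0.0516]
-9 267 [0.0507 0.0534]
0 264 [0.0497 0.0517]
9 266 [0.0508 0.0536]
18 257 [0.0497 0.0518]
27 265 [0.0508 0.0534]
rail 0.0522
rail 0.052
tube_stand [[0.7512, 0.0134, -0.0025]]
vial [[0.7536, -0.0988, 0.0025]]
marker [[0.4039, 0.0379, -0.0014]]
```

View pics/ft.png

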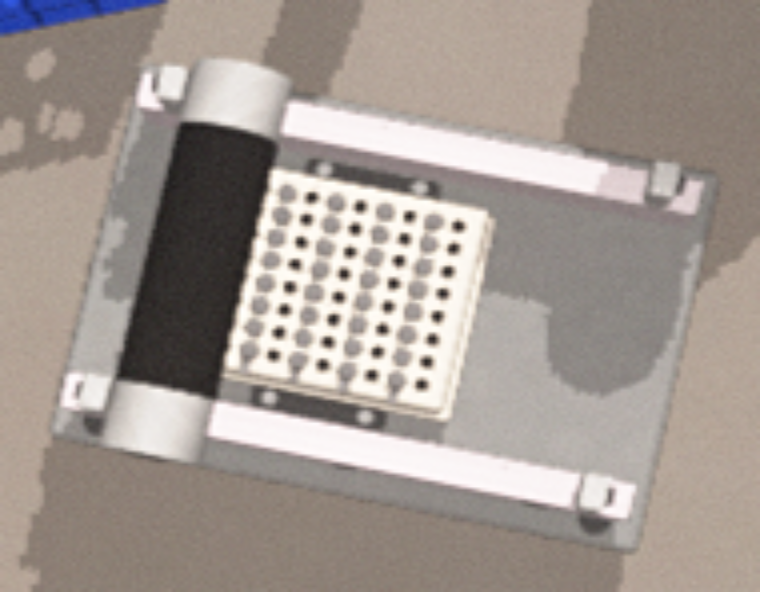

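View pics/fin.png

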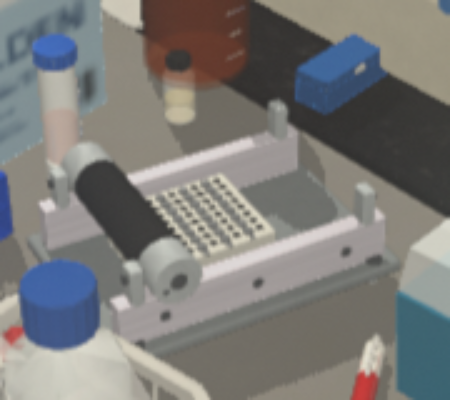

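Both views show the roller against both end stops, (170,85) and (90,390) in the top crop. The four strips look even, and the tube, vial and marker have not moved. I'll compare cap heights with the starting picture, since that costs no robot time.

```bash
python3 -c "
from h import *
f=grab_frame('top')
for P in(np.load('top0.npy').reshape(-1,3),cloud(f).reshape(-1,3)):
    x=P[:,:2]@U-.1575; n=P[:,:2]@N+.564
    for c in(-27,-9,9,27):
        M=(abs(x-c/1000)<.003)&(abs(n)<.034)&(P[:,2]>.03); print(c,np.percentile(P[M,2],[50,90]).round(4),end=' ')
    M=(abs(x)<.025)&(abs(abs(n)-.06)<.005);print('rail',np.percentile(P[M,2],[50,90]).round(4))
"
```

```text
-27 [0.0537 0.0561] -9 [0.0537 0.0564] 9 [0.054  0.0566] 27 [0.0539 0.0563] rail [0.0522 0.0541]
-27 [0.0511 0.0538] -9 [0.0511 0.0534] 9 [0.0511 0.0532] 27 [0.0514 0.0533] rail [0.0523 0.0541]
```

```bash
python3 -c "
from plant import *
print(job_done())"
```

```text
the job is handed in; nothing more can be done
None
```

I handed the job in at about 27 s of the 72 s (no verdict came back): the roller rests square against both end stops, all four strips read evenly level with or just below the rail tops, the forces I read stayed at or below about 39 N, and the tube, vial and marker were found where they stood, within measuring error.

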